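# Line up a mug ring's clamp screw with the flat on its post and tighten it

### The arm

A 6-joint arm with a two-finger parallel gripper is mounted at the origin on a cart in front of the work surface, level with it; the furniture and walls round the work are solid. World frame = base frame: x ahead of the robot, y to its left, z up, the work surface at z = 0. Lengths are in m, angles in rad, forces in N, time in s.
With the tool pointing down it reaches from about 0.25 to 0.8 m from the base axis. Payload 8.5 kg.
Tool frame: the origin (TCP) lies on the front face of the gripper's body, between the roots of the fingers; the fingertips stand 73 mm ahead of it and the grasp point (between the pads) lies 54 mm ahead of it; z points along the fingers, y is the direction in which the jaws open and shut (so a half turn about z gives the same grasp; the last joint's range is limited). The gripper opens to 85 mm and grips with 20 to 120 N. Pads are 22 mm wide; open, the fingers measure 114 mm over their backs; the gripper's body (76 mm by 85 mm) begins 54 mm behind the grasp point. The pads swing forward as they close: fully open they stand 13 mm farther back than shut.
Start: joints at [-1.235, 0.238, -0.013, 1.319, 0, 1.571], TCP at [0.173, -0.496, 0.304] pointing down, gripper open.
Joint ranges: [-2.66, 2.66], [-1.03, 1.9], [-1.14, 1.46], [-1.82, 2.27], [-1.45, 1.34], [-3.14, 3.14]. Speed limits (rad/s): [2.22, 2.22, 2.79, 3.14, 3.14, 3.14].

### API

Orientations are given as a unit quaternion [w, x, y, z].
In Python, from plant import monitor, eyes, ticket gives the robot as it stands.
- The arm moves only by the tool step_arm, never from a script. Its argument "deltas" is a list of rows, each a list of 2 entries, a list of its own where there are three numbers: the shift along the tool's x, y, z in mm, then the turn about the tool's z in degrees. A call has 1 to 12 rows; each row shifts and turns the commanded pose from where the row before left it, along the tool's axes as they then stand; what a row does not reach is not made up. A row lasts 1/8 s, in which the tool goes at most 62.5 mm and 10.7 degrees, less where a joint would pass 70% of its speed; a pose out of reach is approached as far as the arm can. A call with a gripper value outside its range is refused whole. "hand" is the opening, from 0 (shut) to 1 (fully open), set as the call begins (left out, the last holds). The fingers move at their own pace and stop on an object; "newtons" is the grip in N (left out, the last holds). Time passes only in rows, so rows that do not move let the fingers close. It gives the time, the measured TCP pose, the force and the opening at its end, in the units of the state.
- monitor.state(): the state, without advancing time (a new reading comes with each control period).
- eyes.camera(name): name is "side" or "top" or "wrist"; returns a dict with "frame" (384x512x3 uint8, blue, green, red), "fovy" (degrees; the focal length in pixels is half the picture's height over the tangent of half this angle, whatever the lens; pixels are square), "cx", "cy" (the principal point, pixels), "k1" (the pictures are not rectified: a ray, as slopes to the right and down, at radius r is drawn at 1 + k1 r^2 times it, then the intrinsics apply), "R" (3x3) and "t" (3): a world point X has camera coordinates R X + t. Camera axes: x right, y down, z forward; pixel columns grow to the right and rows downward; lengths in m; the calibration is good to about 2 mm. A picture is of the moment at which its call begins. There is no depth.
- ticket.finish_job(): hands the job in, once; it reports no verdict.
Trained networks look in a picture, given as the dict that the camera call returned (one of the last four; its "shot" number tells which), for a name from the list of things; names that differ only in an ending like _2 or _b are one class to them, and where a whole thing is asked for, a point or a joint stands for the part that bears it (a point fixed in the world has none). Each returns a list of dicts, best first, with "p" (0 to 1); they miss things now and then, are a little off and sometimes report something else, mostly with a low value. They report only what shows in the picture. A call takes as long as a camera call.
- eyes.masks_of(picture, name): "pixels" (384x512 bool, what is visible of it).
- eyes.place_of(picture, name): "centre" ([x, y, z] in m, in world coordinates, good to about 4 mm: a listed point, or the origin of a listed thing).
The state is a dict: "time": time; "q": joint angles; "dq": joint speeds; "joint_efforts": joint torques, N m; "ee_pos": TCP position; "orientation": TCP orientation; "contact_force": force on the tool from outside, world axes, zero at the start; "wrist_torque": the same for the moment, N m; "grip_width": finger opening in m.
Only numpy, scipy, OpenCV 4.12 (cv2) and the standard library are available. Lean on these libraries where they do the work, as an engineer would, in place of code of your own. Each camera call takes 0.05 s, during which the arm holds its last target.

### The job

The ring with the mug hooks has worked loose on its post. Turn it until its clamp screw (the one with the red lever) squarely faces the brass-coloured flat on the post, then swing the red lever down until the screw is tight against the flat, and let go. Leave the mugs and the other things on the worktop where they are.

Things in the scene. Friction and masses are not known exactly. Their poses are not given: they have to be found in the camera images.
- stand: Mug stand, fixed: wooden foot 152 mm across, 18 mm high, and an upright dark steel post 36 mm in diameter, its top 157 mm above the worktop. One side of the post is milled to a brass-coloured flat, 25 mm wide, 13 mm from the post's axis, over the whole height. Origin: centre of the foot's underside, on the post's axis; z up; the flat faces along the stand's own -x axis.
- post_flat (a point): Point on the middle of the flat's face, at the height of the ring (125 mm above the worktop), 13 mm from the post's axis; axes as the stand's (the flat faces its -x).
- post_top (a point): Centre of the post's top end, on the axis, 157 mm above the worktop and 19 mm above the ring's upper face.
- ring_center (a point): Centre of the ring, on the post's axis. Aluminium collar, 58 mm outside diameter, 26 mm high (112 to 138 mm above the worktop); it turns about the post but cannot rise or fall. Own x axis points out along the clamp screw. Its sides at 90 degrees to the screw are clear for gripping across from above. Two mug hooks stand out at the back (see hooks).
- ring (a joint): Ring angle about the post, rad, counter-clockwise from above positive; 0: screw squarely facing the flat. Starts -1.7 to -1.0. Light friction (0.08 N m); stays where left. The screw goes fully in only where it faces the flat; elsewhere its tip meets the round of the post and the lever stops at about 0.4 to 0.5 rad.
- hooks (a point): Point midway between the tips of the two mug hooks, on the ring, behind the post from the screw, 69 mm from the axis. The hooks are 9 mm steel rods at 150 and 210 degrees round from the screw, reaching 86 mm from the axis, with upturned ends 25 mm above the middle of the ring.
- screw_boss (a point): Outer end of the screw's boss (19 mm diameter), on the ring, 38 mm from the post's axis on the ring's own +x: shows which way the screw points.
- lever (a joint): Angle of the red lever about the screw, rad, clockwise positive facing the screw head from outside. At 0 (loose) it points to the right as seen so, 0.7 rad above level; it grows as the lever swings down, is level at 0.7 and stops firmly at about 1.3, tight, if the screw faces the flat. Starts 0 to 0.25. Friction 0.08 N m; stays where left; can be pressed down from above (2 N at 45 mm).
- lever_pivot (a point): Where the lever turns, on the screw's axis, 59 mm from the post's axis while loose (7 mm less when tight), 125 mm above the worktop. Axes turn with the lever: own x outward along the screw, own y along the lever towards its ball.
- lever_ball (a point): Centre of the ball (17 mm diameter) at the lever's free end, 66 mm from the pivot; the lever is a round red bar 12 mm thick.
- mug_tea: White mug with blue dots, 92x127x93 mm, standing loose; origin at the centre of its underside. Leave alone.
- sill_mug: White mug with a leaf pattern, 92x127x95 mm, standing loose; origin at the centre of its underside. Leave alone.
- pepper_grinder: Glass grinder with a white top, 55 mm wide, 149 mm high, standing loose; origin at the centre of its underside. Leave alone.
- tin_small: Small blue and yellow tin, 57 mm wide, 72 mm high, standing loose; origin at the centre of its underside. Leave alone.
- teaspoon: Steel teaspoon, 132 mm long, 9 mm high, lying loose; origin under its middle. Leave alone.

How it is judged:
By the outcome, as a careful person would: the job done as asked, in the order asked, and still so for the second after the job is handed in, with the robot touching nothing.
It also fails if it takes over 54 s, if anything falls off the work surface, if the arm or the gripper's body presses on something with over 40 N, if the wrist force passes 120 N, or if a joint passes its speed limit or range.

## Working session

There is one attempt and no reset: what is moved stays moved. The work goes in short steps, Python scripts to look and compute and a tool call to move; the robot and the scene stay as the last step left them, time stands still between calls to the robot, and variables do not carry over. Pictures are saved under pics/ and viewed, and the job is handed in when it is done.

Besides the shell and the picture viewer there is one more tool, called after "Request:" in YAML: its name, and indented under it one key for each argument. step_arm: Moves the arm, as the interface text tells. Its arguments: {"type":"object","properties":{"deltas":{"type":"array"},"hand":{"type":"number"},"newtons":{"type":"number"}},"required":["deltas"]}

```bash
ls; mkdir -p pics; cat > h.py <<'E'
import numpy as np,cv2
from plant import monitor,eyes,ticket
def look(n,tag):
    p=eyes.camera(n); cv2.imwrite(f'pics/{tag}_{n}.png',p['frame']); return p
def pix(p,X):
    c=p['R']@np.array(X)+p['t']; s=c[:2]/c[2]; f=192/np.tan(np.radians(p['fovy'])/2)
    s=s*(1+p['k1']*(s@s)); return [p['cx']+f*s[0],p['cy']+f*s[1]]
E
python3 - <<'E'
from h import *
print(monitor.state())
for n in ['top','side','wrist']:
    p=look(n,'a'); print(n,p['fovy'],p['k1'],(-np.array(p['R']).T@p['t']).round(3))
    for k in ['stand','post_flat','post_top','ring_center','hooks','screw_boss','lever_pivot','lever_ball','mug_tea','sill_mug','pepper_grinder','tin_small','teaspoon']:
        r=eyes.place_of(p,k)
        print(k,[(np.round(d['centre'],3).tolist(),round(d['p'],2)) for d in r[:2]])
E
```

```text
pics
{'time': 0.0, 'q': array([-1.23500588e+00,  2.38771341e-01, -1.42551044e-02,  1.31917341e+00,
        2.11767557e-06,  1.57080555e+00]), 'dq': array([ 6.11741028e-05, -3.28461523e-04, -5.05105005e-04,  1.37695829e-03,
       -5.48070648e-04, -4.31184830e-05]), 'joint_efforts': array([-9.59581012e-04, -5.38773894e+01,  3.46438408e+01,  1.84950308e-02,
        6.23299820e-05,  1.77084740e-05]), 'ee_pos': array([ 0.17289631, -0.49539261,  0.30328216]), 'orientation': array([-6.92071455e-04,  9.85939202e-01,  1.67102952e-01, -1.16229094e-04]), 'contact_force': array([ 0.15147801, -0.17532036, -0.23903434]), 'wrist_torque': array([ 0.00450463, -0.00216343, -0.01906934]), 'grip_width': 0.08548755339490538}
top 52.975074080441935 -0.09188823169334737 [0.078 0.164 1.422]
stand [([0.489, -0.094, 0.161], 0.67), ([0.488, -0.094, -0.003], 0.56)]
post_flat [([0.478, -0.101, 0.128], 0.98)]
post_top [([0.49, -0.094, 0.161], 0.56), ([0.528, 0.493, -0.002], 0.39)]
ring_center [([0.491, -0.089, 0.124], 0.63)]
hooks [([0.52, -0.152, 0.144], 0.87)]
screw_boss [([0.494, -0.089, 0.125], 0.67), ([0.47
[... 654 characters left out ...]
0.098, 0.159], 0.32)]
hooks [([0.518, -0.153, 0.143], 0.78), ([0.439, 0.292, -0.001], 0.4)]
screw_boss [([0.479, -0.059, 0.124], 0.74)]
lever_pivot [([0.464, -0.042, 0.125], 0.54)]
lever_ball [([0.418, -0.06, 0.167], 0.44)]
mug_tea [([0.439, 0.29, 0.001], 0.55)]
sill_mug [([0.475, -0.343, -0.0], 0.6)]
pepper_grinder [([0.552, -0.488, 0.001], 0.72)]
tin_small [([0.526, 0.49, -0.002], 0.58), ([0.439, 0.292, -0.001], 0.2)]
teaspoon [([0.393, 0.499, 0.005], 0.63)]
wrist 68.53192614653048 -0.004528346807564896 [ 0.238 -0.472  0.374]
stand []
post_flat []
post_top []
ring_center []
hooks []
screw_boss []
lever_pivot []
lever_ball []
mug_tea []
sill_mug []
pepper_grinder []
tin_small []
teaspoon []
```

```bash
python3 - <<'E'
from h import *
a=cv2.imread('pics/a_top.png');cv2.imwrite('pics/a_top2.png',cv2.resize(a,None,fx=1.5,fy=1.5))
p=eyes.camera('top');u,v=map(int,pix(p,[.49,-.094,.125]))
cv2.imwrite('pics/a_topc.png',cv2.resize(p['frame'][v-60:v+60,u-80:u+80],None,fx=5,fy=5,interpolation=2))
p=eyes.camera('side');u,v=map(int,pix(p,[.49,-.094,.125]))
cv2.imwrite('pics/a_sidec.png',cv2.resize(p['frame'][v-60:v+60,u-80:u+80],None,fx=5,fy=5,interpolation=2))
E
```

```text
(no output)
```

View pics/a_top2.png

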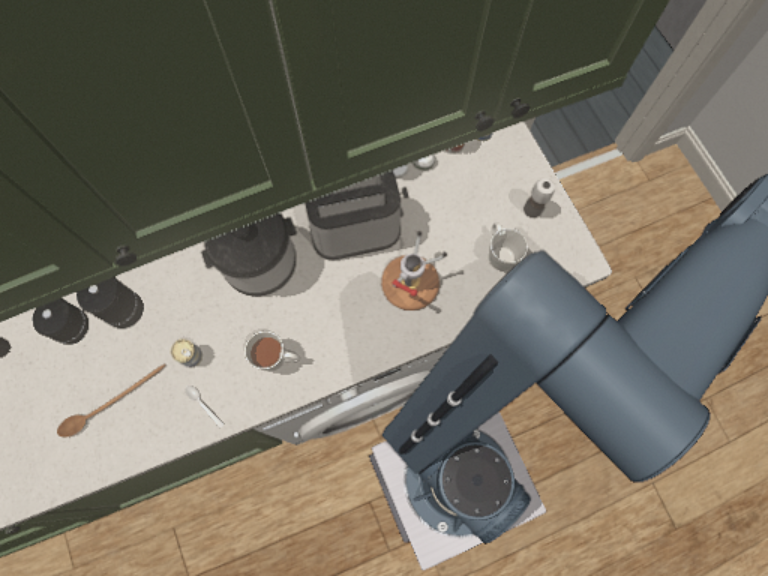

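View pics/a_topc.png

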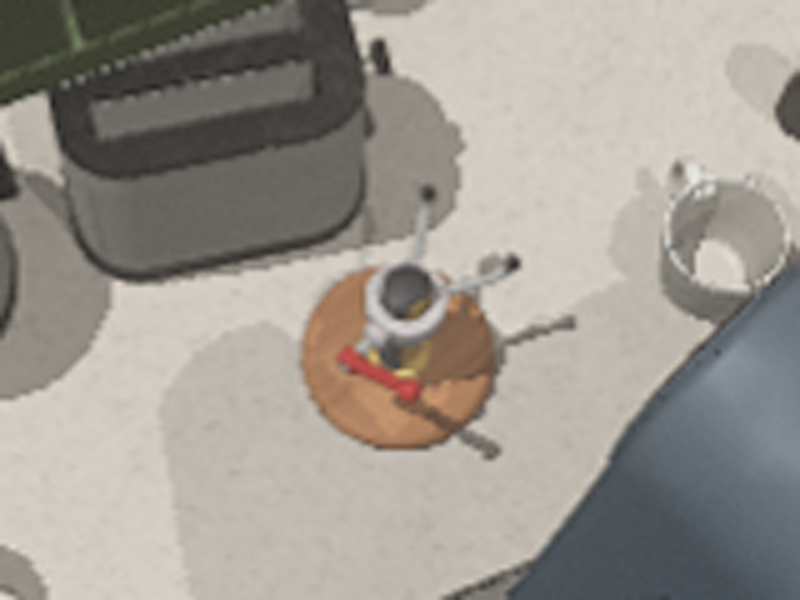

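View pics/a_sidec.png

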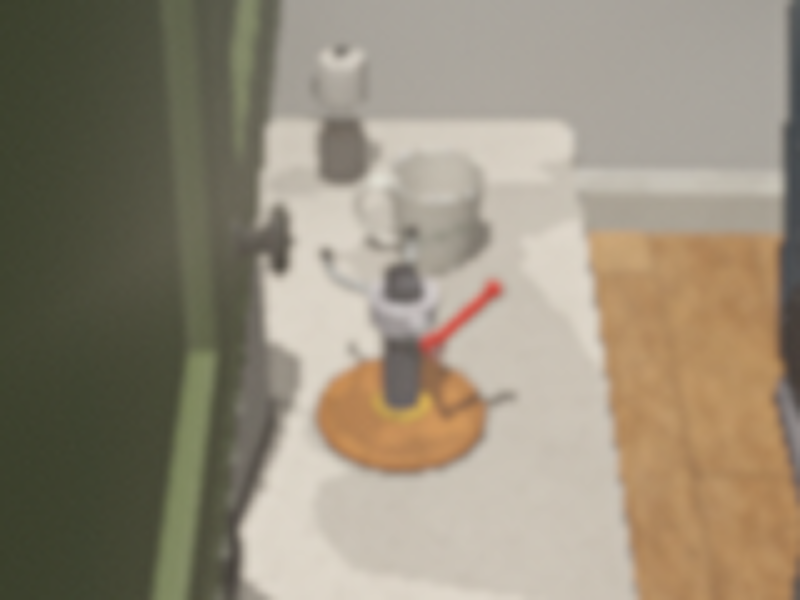

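View pics/a_side.png

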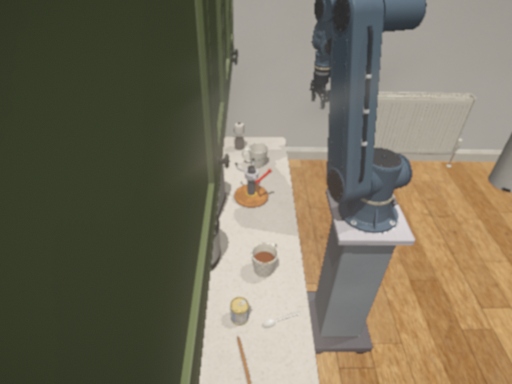

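The top view shows the screw and red lever pointing towards +y (ring at about (405,295) in the crop) and the brass flat facing the robot's right. The side view agrees. The screw lies at about 115° and the flat at about 207°, so the ring needs roughly +91°. First I'll hover over the post.

Request:
step_arm:
  deltas:
    - [[39, -25, 0], 0]
    - [[39, -25, 0], 0]
    - [[39, -25, 0], 0]
    - [[39, -25, 0], 0]
    - [[39, -25, 0], 0]
    - [[39, -25, 0], 0]
    - [[39, -25, 0], 0]
    - [[39, -25, 0], 0]
    - [[39, -25, 0], 0]
    - [[39, -25, 0], 0]
    - [[39, -25, 0], 0]
    - [[0, 0, 0], 0]
  hand: 1

```text
time: 3.7
ee_pos: [0.4889, -0.0926, 0.3036]
orientation: [-0.0, 0.986, 0.169, 0.0]
contact_force: [-1.1, -0.3, 0.3]
grip_width: 0.0851
```

```bash
python3 - <<'E'
from h import *
s=monitor.state();print(s['q'],s['ee_pos'],s['orientation'],s['time'])
E
```

```text
[-1.87331227e-01  1.91248223e-01 -7.58202043e-02  1.30364605e+00
  4.88811938e-04  2.61481570e+00] [ 0.48890266 -0.09255682  0.30361846] [-2.14687185e-04  9.85631584e-01  1.68909204e-01  1.23768391e-04] 3.7
```

Request:
step_arm:
  deltas:
    - [[0, 0, 0], -10]
    - [[0, 0, 0], -10]
    - [[0, 0, 0], -10]
    - [[0, 0, 0], -10]
    - [[0, 0, 0], -10]
    - [[0, 0, 0], -10]
    - [[0, 0, 0], -10]
    - [[0, 0, 0], -10]
    - [[0, 0, 0], -10]
    - [[0, 0, 0], -5.6]
    - [[0, 0, 0], 0]

```text
time: 5.08
ee_pos: [0.4869, -0.0953, 0.304]
orientation: [-0.0, 0.539, 0.842, -0.0]
contact_force: [-0.5, 0.3, 0.3]
grip_width: 0.0855
```

```bash
cat >> h.py <<'E'
def yaw(s):
    w,x,y,z=s['orientation']; return np.degrees(np.arctan2(2*(x*y+w*z),1-2*(y*y+z*z)))
E
python3 - <<'E'
from h import *
s=monitor.state();print(s['q'],s['ee_pos'],yaw(s),s['time'])
for n in ['wrist','top','side']:
    p=look(n,'b'); print(n)
    for k in ['stand','post_flat','post_top','ring_center','hooks','screw_boss','lever_pivot','lever_ball']:
        r=eyes.place_of(p,k)
        print(k,[(np.round(d['centre'],4).tolist(),round(d['p'],2)) for d in r[:2]])
E
```

```text
[-1.93167825e-01  1.88823973e-01 -7.79729093e-02  1.30416221e+00
 -9.35216727e-05  9.45624375e-01] [ 0.48692245 -0.09526768  0.30398612] 114.75201357557847 5.075
wrist
stand [([0.4896, -0.0927, 0.0008], 0.89)]
post_flat [([0.4812, -0.0966, 0.1285], 0.77), ([0.468, -0.0385, 0.1236], 0.65)]
post_top [([0.492, -0.0909, 0.1568], 0.79), ([0.4885, -0.0967, 0.0002], 0.48)]
ring_center [([0.4778, -0.3453, -0.0022], 0.61)]
hooks []
screw_boss [([0.4898, -0.0953, -0.0013], 0.6), ([0.4702, -0.0599, 0.1254], 0.56)]
lever_pivot [([0.467, -0.0346, 0.1234], 0.73)]
lever_ball [([0.4172, -0.0603, 0.163], 0.86)]
top
stand [([0.4855, -0.0938, -0.0004], 0.83)]
post_flat [([0.4793, -0.1, 0.1262], 0.67)]
post_top [([0.4901, -0.0946, 0.1579], 0.7), ([0.4901, -0.0979, -0.0015], 0.17)]
ring_center [([0.4916, -0.0902, 0.1248], 0.67), ([0.5494, -0.4878, 0.0001], 0.55)]
hooks [([0.5192, -0.1531, 0.1441], 0.62)]
screw_boss [([0.4726, -0.0553, 0.1309], 0.6)]
lever_pivot [([0.4706, -0.0361, 0.1282], 0.5)]
lever_ball [([0.418, -0.0632, 0.1646], 0.6)]
side
stand [([0.491, -0.0912, 0.0003], 0.61)]
post_flat [([0.4772, -0.0989, 0.1248], 0.97), ([0.4806, -0.0603, 0.1278], 0.44)]
post_top [([0.5265, 0.4896, -0.001], 0.66), ([0.4877, -0.0974, 0.1579], 0.6)]
ring_center []
hooks [([0.5196, -0.1508, 0.1462], 0.79)]
screw_boss [([0.4786, -0.0581, 0.1263], 0.79)]
lever_pivot [([0.4647, -0.0428, 0.1254], 0.5)]
lever_ball [([0.4131, -0.0607, 0.1659], 0.38)]
```

View pics/b_wrist.png

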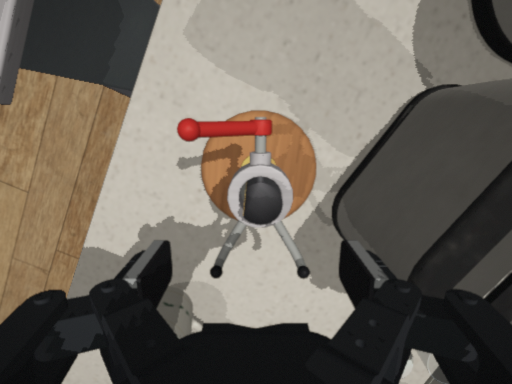

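Wrist view: the screw points straight up the image, with pivot at (262,128), ball at (188,129) and hook tips at (216,271) and (304,271). So the tool's x axis is nearly aligned with the screw. I'll fit the axis, screw direction and flat direction by overlaying the model.

```bash
python3 - <<'E'
from h import *
p=eyes.camera('wrist')
im=p['frame']; x0,y0=200,140; S=6
cv2.imwrite('pics/c_raw.png',cv2.resize(im[y0:y0+90,x0:x0+120],None,fx=S,fy=S,interpolation=2))
C=np.array([.490,-.0935])
for th,tag in ((207,'c207'),):
    o=cv2.resize(im[y0:y0+90,x0:x0+120],None,fx=S,fy=S,interpolation=2)
    a=np.radians(np.linspace(0,360,181)); rel=a-np.radians(th)
    r=np.minimum(.018,np.where(np.cos(rel)>0.1,.013/np.maximum(np.cos(rel),.1),1))
    for z,rr,c in((.157,r,(0,255,0)),(.138,np.full(181,.029),(255,0,0))):
        pts=np.array([pix(p,[C[0]+q*np.cos(b),C[1]+q*np.sin(b),z]) for q,b in zip(rr,a)])
        cv2.polylines(o,[np.int32((pts-[x0,y0]+.5)*S)],True,c,1)
    cv2.imwrite(f'pics/{tag}.png',o)
def d(phi,r,z,l=0):
    b=np.radians(phi);return [C[0]+r*np.cos(b)-l*np.sin(b),C[1]+r*np.sin(b)+l*np.cos(b),z]
for phi in (113,115,117):
    print(phi,[np.round(pix(p,d(phi+k,.086,.15)),1).tolist() for k in(150,210)],np.round(pix(p,d(phi,.059,.125)),1))
E
```

```text
113 [[207.1, 280.1], [302.3, 282.8]] [259.9 128.4]
115 [[210.0, 281.6], [305.3, 281.4]] [257.5 128.4]
117 [[213.0, 283.0], [308.2, 279.9]] [255.1 128.4]
```

View pics/c_raw.png

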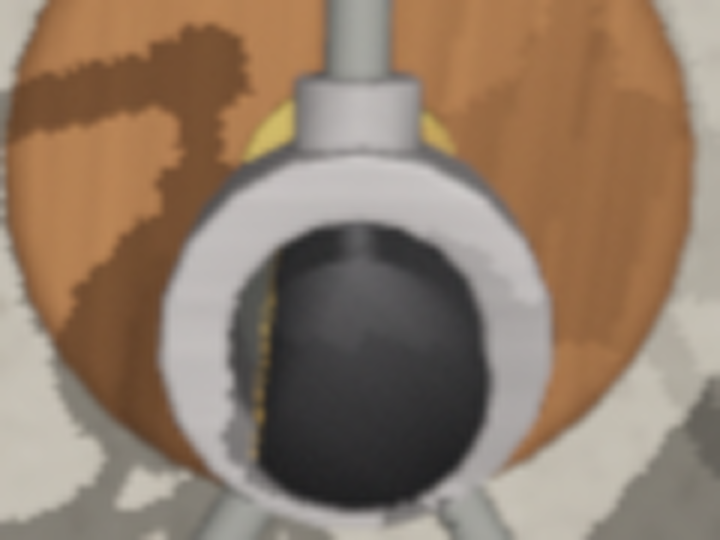

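View pics/c207.png

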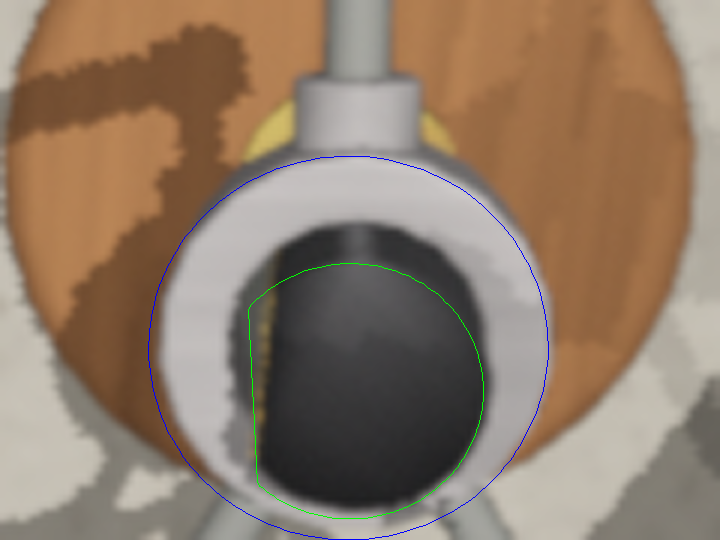

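Request:
step_arm:
  deltas:
    - [[1, 4.6, 0], 0]
    - [[0, 0, 25], 0]
    - [[0, 0, 25], 0]
    - [[0, 0, 25], 0]
    - [[0, 0, 25], 0]
    - [[0, 0, 24], 0]
    - [[0, 0, 0], 0]
    - [[0, 0, 0], 0]

```text
time: 7.48
ee_pos: [0.4917, -0.0918, 0.1807]
orientation: [0.0, 0.538, 0.843, 0.0]
contact_force: [-0.8, 0.7, 0.2]
grip_width: 0.0854
```

Request:
step_arm:
  deltas:
    - [[0, 0, 0], 0]
    - [[0, 0, 0], 0]
    - [[0, 0, 0], 0]
    - [[0, 0, 0], 0]
    - [[0, 0, 0], 0]
    - [[0, 0, 0], 0]
  hand: 0.6
  newtons: 30

```text
time: 8.22
ee_pos: [0.4903, -0.0924, 0.1809]
orientation: [0.0, 0.539, 0.842, -0.001]
contact_force: [-7.2, -3.5, 8.4]
grip_width: 0.057
```

```bash
python3 - <<'E'
from h import *
s=monitor.state();print(s['ee_pos'],yaw(s),s['time'],s['contact_force'],s['grip_width'])
p=look('wrist','d')
E
```

```text
[ 0.49030322 -0.09242913  0.18088406] 114.80012340613064 8.225 [-7.19003934 -3.52274069  8.43027454] 0.05702271851569245
```

View pics/d_wrist.png

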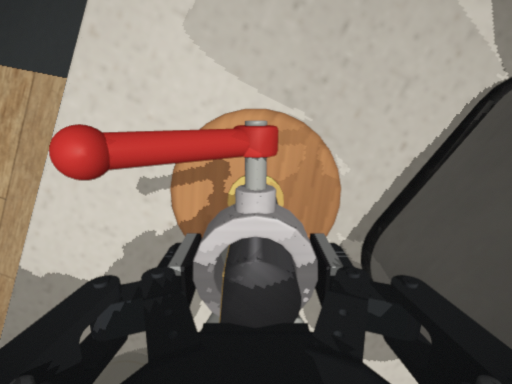

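Gripped (57 mm opening). Turning the ring counter-clockwise about 87° before looking again.

Request:
step_arm:
  deltas:
    - [[0, -1.2, 0], 0]
    - [[0, 0, 0], -8]
    - [[0, 0, 0], -8]
    - [[0, 0, 0], -8]
    - [[0, 0, 0], -8]
    - [[0, 0, 0], -8]
    - [[0, 0, 0], -8]
    - [[0, 0, 0], -8]
    - [[0, 0, 0], -8]
    - [[0, 0, 0], -8]
    - [[0, 0, 0], -8]
    - [[0, 0, 0], -7]

```text
time: 9.78
ee_pos: [0.4899, -0.0932, 0.1809]
orientation: [-0.0, -0.191, 0.982, -0.001]
contact_force: [-3.0, -6.0, 7.3]
grip_width: 0.0572
```

```bash
python3 - <<'E'
from h import *
s=monitor.state();print(s['ee_pos'],yaw(s),s['time'],s['contact_force'],s['wrist_torque'],s['grip_width'])
p=look('wrist','e')
cv2.imwrite('pics/e_crop.png',cv2.resize(p['frame'][170:330,150:363],None,fx=3.7,fy=3.7,interpolation=2))
E
```

```text
[ 0.4898758  -0.09324532  0.18094708] -157.974626806748 9.775 [-2.97835299 -6.03137124  7.30489068] [-1.07051857  0.81429319 -0.07363959] 0.05717082140634017
```

View pics/e_crop.png

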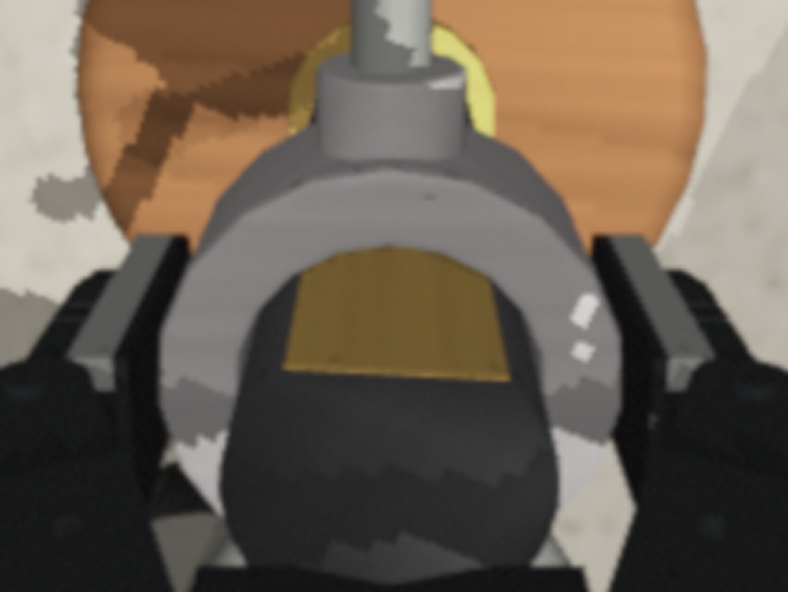

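The brass flat now shows beneath the screw, but its top edge runs slightly down to the right: (284,370)→(510,381) in the crop. I'll measure the angle by back-projection.

```bash
cat >> h.py <<'E'
def back(p,uv,z):
    f=192/np.tan(np.radians(p['fovy'])/2); d=(np.array(uv)-[p['cx'],p['cy']])/f; s=d.copy()
    for _ in range(20): s=d/(1+p['k1']*(s@s))
    R=np.array(p['R']); c=-R.T@p['t']; r=R.T@np.array([s[0],s[1],1]); return c+r*(z-c[2])/r[2]
def flat(p,box):
    h=cv2.cvtColor(p['frame'],cv2.COLOR_BGR2HSV); x0,x1,y0,y1=box
    m=((h[...,0]>15)&(h[...,0]<32)&(h[...,1]>110)&(h[...,2]>50))
    xs=[];ys=[]
    for x in range(x0,x1):
        c=np.where(m[y0:y1,x])[0]
        if len(c): xs.append(x);ys.append(y0+c.max()+.5)
    k=np.polyfit(xs,ys,1); r=np.array(ys)-np.polyval(k,xs)
    A=back(p,[x0,np.polyval(k,x0)],.157);B=back(p,[x1,np.polyval(k,x1)],.157)
    d=B-A; n=np.degrees(np.arctan2(d[1],d[0]))-90
    return n%360,r.std(),A,B,k
E
python3 - <<'E'
from h import *
p=eyes.camera('wrist')
print(p['R'])
n=flat(p,(231,284,240,280)); print(n, (n[0]+180)%360)
# ends of edge
A=back(p,[150+284/3.7,170+370/3.7],.157);B=back(p,[150+510/3.7,170+381/3.7],.157)
print(A,B,np.linalg.norm(A-B),np.degrees(np.arctan2(*(B-A)[1::-1])))
# screw: boss outer end & shaft mid
E
```

```text
[[-0.38137802  0.92441854 -0.00108301]
 [ 0.88960562  0.36733359  0.27141827]
 [ 0.2513019   0.10254951 -0.96246088]]
(np.float64(18.619468089157067), np.float64(0.28871597537301324), array([ 0.48106844, -0.10620847,  0.157     ]), array([ 0.4747266 , -0.08738523,  0.157     ]), array([5.95871634e-02, 2.55808741e+02])) 198.61946808915707
[ 0.48184127 -0.10760877  0.157     ] [ 0.47427102 -0.08601493  0.157     ] 0.022882358727759244 109.31937025620707
```

The flat faces about 199° and the screw is at 202°, so I've gone roughly 3° too far. Turning back.

Request:
step_arm:
  deltas:
    - [[0, 0, 0], 1.5]
    - [[0, 0, 0], 1.5]
    - [[0, 0, 0], 0]
    - [[0, 0, 0], 0]

```text
time: 10.38
ee_pos: [0.4898, -0.0932, 0.1809]
orientation: [0.0, -0.163, 0.987, -0.001]
contact_force: [-4.5, -5.7, 6.6]
grip_width: 0.0574
```

```bash
python3 - <<'E'
from h import *
s=monitor.state();print(s['ee_pos'],yaw(s)%360,s['time'],s['contact_force'],s['wrist_torque'],s['grip_width'])
p=look('wrist','f')
n=flat(p,(231,284,240,280)); print(n, (n[0]+180)%360)
cv2.imwrite('pics/f_crop.png',cv2.resize(p['frame'][100:290,130:383],None,fx=3.1,fy=3.1,interpolation=2))
E
```

```text
[ 0.48983755 -0.09322206  0.18093782] 198.78336537617886 10.375 [-4.46693592 -5.6696553   6.58218699] [-1.01504017  0.85928133 -0.12285553] 0.05739022358316085
(np.float64(18.72246626654605), np.float64(0.3898337019751626), array([ 0.48089877, -0.10535936,  0.157     ]), array([ 0.47453744, -0.08658986,  0.157     ]), array([2.17706821e-03, 2.70751814e+02])) 198.72246626654606
```

View pics/f_crop.png

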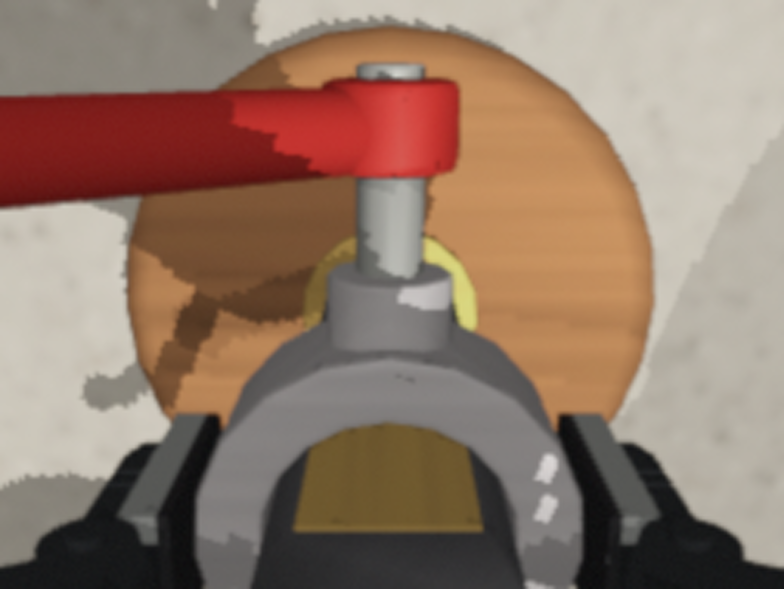

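Aligned: the flat's edge is level and centred under the screw at crop (388,530), at 198.7° against a tool yaw of 198.8°. Now I'll release and rise.

Request:
step_arm:
  deltas:
    - [[0, 0, 0], 0]
    - [[0, 0, 0], 0]
    - [[0, 0, 0], 0]
    - [[0, 0, 0], 0]
    - [[0, 0, -20], 0]
    - [[0, 0, -32], 0]
    - [[0, 0, -32], 0]
    - [[0, 0, 0], 0]
    - [[0, 0, 0], 0]
  hand: 1

```text
time: 11.55
ee_pos: [0.4899, -0.0922, 0.2634]
orientation: [-0.0, -0.164, 0.987, 0.0]
contact_force: [0.3, 0.2, -0.7]
grip_width: 0.0856
```

Request:
step_arm:
  deltas:
    - [[14, -10, 0], 0]
    - [[14, -10, 0], 0]
    - [[14, -10, 0], 0]
    - [[14, -8, 0], 0]
    - [[0, 0, 0], 0]
    - [[0, 0, 0], 0]
  hand: 0

```text
time: 12.3
ee_pos: [0.4494, -0.1465, 0.264]
orientation: [0.0, -0.163, 0.987, 0.0]
contact_force: [0.2, 0.6, -0.6]
grip_width: 0.0002
```

```bash
python3 - <<'E'
from h import *
s=monitor.state();print(s['ee_pos'],yaw(s)%360,s['time'],s['contact_force'],s['grip_width'])
y=np.radians(yaw(s));ex=np.array([np.cos(y),np.sin(y)]);ey=np.array([np.sin(y),-np.cos(y)])
for n in ('wrist','side','top'):
    p=look(n,'g')
    for k in ['lever_ball','lever_pivot','screw_boss','hooks','post_top']:
        for d in eyes.place_of(p,k)[:1]:
            c=d['centre'];v=c[:2]-s['ee_pos'][:2]; w=c[:2]-np.array([.4898,-.0932]); print(n,k,np.round(c,4),round(d['p'],2),'tool',np.round([v@ex,v@ey],4),'ang',np.degrees(np.arctan2(w[1],w[0]))%360)
E
```

```text
[ 0.44941645 -0.14646187  0.26402947] 198.80667745145158 12.3 [ 0.15692466  0.56782182 -0.57124674] 0.00024253871697596762
wrist lever_ball [ 0.4516 -0.1591  0.1636] 0.95 tool [ 0.002  -0.0127] ang 239.90058168415723
wrist lever_pivot [ 0.4362 -0.1124  0.1236] 0.88 tool [0.0015 0.0365] ang 199.70797884297872
wrist screw_boss [ 0.4494 -0.1065  0.1241] 0.56 tool [-0.0129  0.0378] ang 198.22195434121056
side lever_ball [0.393  0.497  0.0062] 0.53 tool [-0.154   0.6273] ang 99.31427956677537
side lever_pivot [ 0.4354 -0.1135  0.1216] 0.42 tool [0.0026 0.0357] ang 200.46365137987527
side screw_boss [ 0.4602 -0.1056  0.1245] 0.49 tool [-0.0234  0.0352] ang 202.72973207994465
side hooks [ 0.5562 -0.0677  0.1448] 0.64 tool [-0.1265  0.0401] ang 21.0085942117303
side post_top [ 0.4873 -0.0985  0.1587] 0.92 tool [-0.0513  0.0332] ang 244.7468366054261
top lever_ball [ 0.4525 -0.1644  0.1663] 0.51 tool [ 0.0029 -0.018 ] ang 242.35101777299917
top lever_pivot [ 0.4371 -0.1068  0.1272] 0.49 tool [-0.0011  0.0415] ang 194.47029410006587
top screw_boss [ 0.4521 -0.1016  0.1321] 0.51 tool [-0.017   0.0416] ang 192.56098730673003
top hooks [ 0.5554 -0.071   0.1409] 0.63 tool [-0.1247  0.0373] ang 18.696571568616815
top post_top [ 0.4927 -0.0961  0.1604] 0.72 tool [-0.0572  0.0337] ang 315.0000000000001
```

View pics/g_wrist.png

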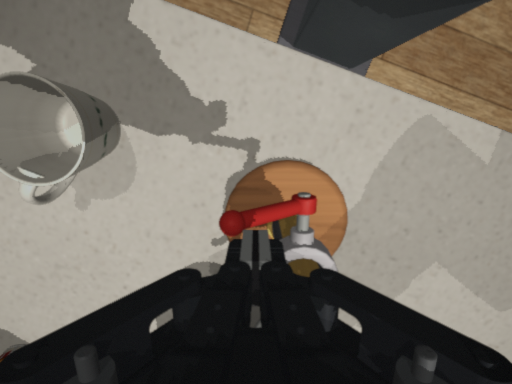

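The shut fingertips sit over the middle of the lever, 37 mm from the pivot and within 2 mm of its line. Pressing down.

Request:
step_arm:
  deltas:
    - [[0, 0, 12], 0]
    - [[0, 0, 10], 0]
    - [[0, 0, 7], 0]
    - [[0, 0, 7], 0]
    - [[0, 0, 7], 0]
    - [[0, 0, 7], 0]
    - [[0, 0, 7], 0]

```text
time: 14.08
ee_pos: [0.4495, -0.1465, 0.2066]
orientation: [0.0, -0.164, 0.987, -0.0]
contact_force: [-0.1, -1.6, 2.0]
grip_width: 0.0002
```

```bash
python3 - <<'E'
from h import *
s=monitor.state();print(s['ee_pos'],yaw(s)%360,s['time'],s['contact_force'],s['wrist_torque'])
look('wrist','i')
E
```

```text
[ 0.4495101  -0.14648554  0.2065955 ] 198.83600625283265 14.075 [-0.12495982 -1.61121256  2.01008555] [-0.31031763 -0.12233158 -0.00612731]
```

View pics/i_wrist.png

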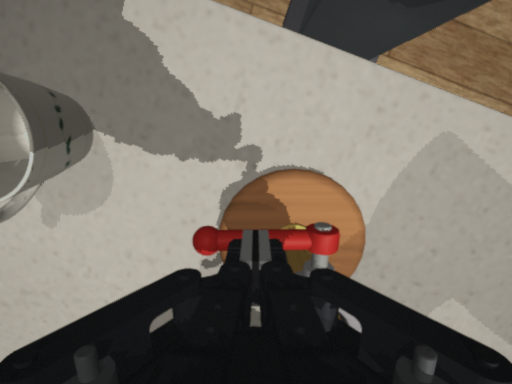

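The lever is level now, past the 0.5 rad false stop, so the screw is entering against the flat. Carrying on in small steps.

Request:
step_arm:
  deltas:
    - [[0, 0, 6], 0]
    - [[0, 0, 6], 0]
    - [[0, 0, 5], 0]
    - [[0, 0, 4], 0]
    - [[0, 0, 3], 0]
    - [[0, 0, 0], 0]

```text
time: 14.88
ee_pos: [0.449, -0.1463, 0.1826]
orientation: [-0.0, -0.164, 0.987, 0.0]
contact_force: [1.0, 0.4, 1.7]
grip_width: -0.0003
```

Request:
step_arm:
  deltas:
    - [[0, 0, 2], 0]
    - [[0, 0, 0], 0]

```text
time: 15.12
ee_pos: [0.4492, -0.1463, 0.1809]
orientation: [-0.0, -0.164, 0.987, 0.0]
contact_force: [-0.0, -0.6, 3.0]
grip_width: 0.0003
```

Request:
step_arm:
  deltas:
    - [[0, 0, 2], 0]
    - [[0, 0, 0], 0]

```text
time: 15.38
ee_pos: [0.4494, -0.1464, 0.1789]
orientation: [0.0, -0.164, 0.987, -0.0]
contact_force: [0.3, -0.6, 3.8]
grip_width: -0.0
```

Request:
step_arm:
  deltas:
    - [[0, 0, 1.5], 0]
    - [[0, 0, 0], 0]

```text
time: 15.62
ee_pos: [0.4494, -0.1463, 0.1774]
orientation: [0.0, -0.164, 0.987, 0.0]
contact_force: [-0.4, -0.8, 3.9]
grip_width: -0.0002
```

Request:
step_arm:
  deltas:
    - [[0, 0, 1.5], 0]
    - [[0, 0, 0], 0]

```text
time: 15.88
ee_pos: [0.4494, -0.1464, 0.1759]
orientation: [0.0, -0.164, 0.987, -0.0]
contact_force: [-0.3, -0.1, 4.7]
grip_width: 0.0
```

```bash
python3 - <<'E'
from h import *
s=monitor.state();print(s['ee_pos'],s['contact_force'])
look('wrist','j')
E
```

```text
[ 0.44941335 -0.14642224  0.17588887] [-0.29463696 -0.12168045  4.66722169]
```

View pics/j_wrist.png

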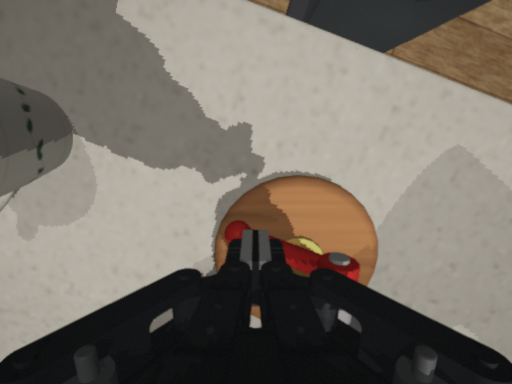

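Request:
step_arm:
  deltas:
    - [[0, 0, 1], 0]
    - [[0, 0, 0], 0]

```text
time: 16.18
ee_pos: [0.4494, -0.1464, 0.1749]
orientation: [0.0, -0.164, 0.987, -0.0]
contact_force: [-0.0, -0.7, 5.1]
grip_width: -0.0002
```

Request:
step_arm:
  deltas:
    - [[0, 0, 1], 0]
    - [[0, 0, 0], 0]

```text
time: 16.42
ee_pos: [0.4494, -0.1464, 0.174]
orientation: [0.0, -0.164, 0.987, -0.0]
contact_force: [0.3, -2.0, 4.2]
grip_width: 0.0
```

Request:
step_arm:
  deltas:
    - [[0, 0, 1], 0]
    - [[0, 0, 0], 0]

```text
time: 16.68
ee_pos: [0.4495, -0.1465, 0.173]
orientation: [0.0, -0.164, 0.987, -0.0]
contact_force: [-0.2, -0.7, 6.1]
grip_width: 0.0004
```

Request:
step_arm:
  deltas:
    - [[0, 0, 1], 0]
    - [[0, 0, 0], 0]

```text
time: 16.92
ee_pos: [0.4495, -0.1465, 0.1721]
orientation: [0.0, -0.164, 0.987, -0.0]
contact_force: [1.0, -0.9, 6.2]
grip_width: -0.0001
```

Request:
step_arm:
  deltas:
    - [[0, 0, 1], 0]
    - [[0, 0, 0], 0]

```text
time: 17.18
ee_pos: [0.4496, -0.1465, 0.1711]
orientation: [0.0, -0.164, 0.987, -0.0]
contact_force: [0.1, -1.3, 5.9]
grip_width: 0.0001
```

```bash
python3 - <<'E'
from h import *
s=monitor.state();print(s['ee_pos'],s['contact_force'])
for n in ('side','wrist','top'):
    p=look(n,'k')
    for k in ['lever_ball','lever_pivot']: print(n,k,[(np.round(d['centre'],4),round(d['p'],2)) for d in eyes.place_of(p,k)[:2]])
    if n=='side':
        u,v=map(int,pix(p,[.45,-.12,.12])); cv2.imwrite('pics/k_sc.png',cv2.resize(p['frame'][v-40:v+40,u-53:u+53],None,fx=7,fy=7,interpolation=2))
E
```

```text
[ 0.44956448 -0.14651324  0.17110793] [ 0.11672025 -1.31853844  5.92844756]
side lever_ball []
side lever_pivot [(array([ 0.4382,  0.2887, -0.0007]), 0.59), (array([0.5312, 0.4876, 0.0012]), 0.28)]
wrist lever_ball [(array([ 0.4528, -0.1506,  0.0801]), 0.93)]
wrist lever_pivot [(array([ 0.4383, -0.1057,  0.1227]), 0.89), (array([ 0.4568, -0.1555,  0.0776]), 0.28)]
top lever_ball []
top lever_pivot [(array([ 0.5314,  0.4907, -0.0043]), 0.7)]
```

View pics/k_sc.png

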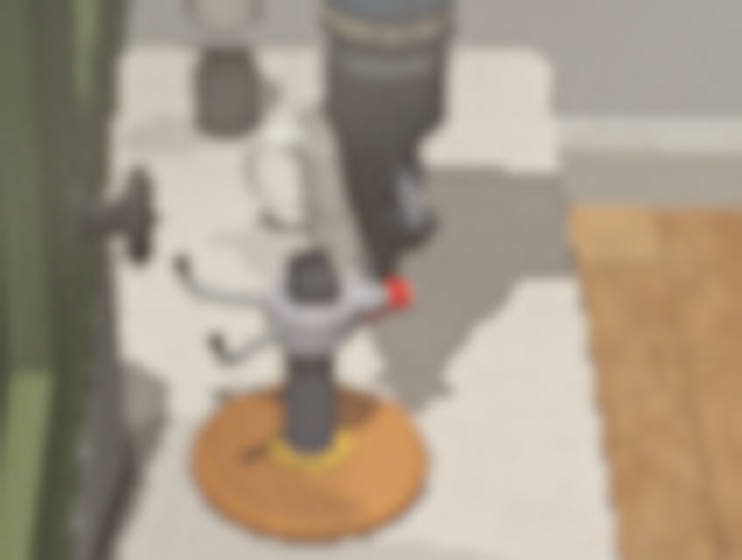

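Request:
step_arm:
  deltas:
    - [[0, 0, 1.5], 0]
    - [[0, 0, 0], 0]
    - [[0, 0, 0], 0]

```text
time: 18.0
ee_pos: [0.4497, -0.1466, 0.1697]
orientation: [0.0, -0.164, 0.987, -0.0]
contact_force: [1.1, -1.7, 6.5]
grip_width: -0.0003
```

Request:
step_arm:
  deltas:
    - [[0, 0, 1.5], 0]
    - [[0, 0, 0], 0]
    - [[0, 0, 0], 0]

```text
time: 18.38
ee_pos: [0.4497, -0.1466, 0.1683]
orientation: [0.0, -0.164, 0.987, -0.0]
contact_force: [0.6, -1.5, 6.5]
grip_width: 0.0002
```

```bash
python3 - <<'E'
from h import *
s=monitor.state();print(s['ee_pos'],s['contact_force'])
p=look('wrist','l')
for k in ['lever_ball','lever_pivot','screw_boss']: print(k,[(np.round(d['centre'],4),round(d['p'],2)) for d in eyes.place_of(p,k)[:2]])
E
```

```text
[ 0.44972202 -0.14662979  0.1682617 ] [ 0.56618789 -1.54235784  6.45535545]
lever_ball [(array([ 0.4532, -0.1518,  0.0805]), 0.84), (array([ 0.4506, -0.1062,  0.1276]), 0.55)]
lever_pivot [(array([ 0.4406, -0.1053,  0.1237]), 0.65)]
screw_boss [(array([ 0.4534, -0.1052,  0.1271]), 0.79)]
```

View pics/l_wrist.png

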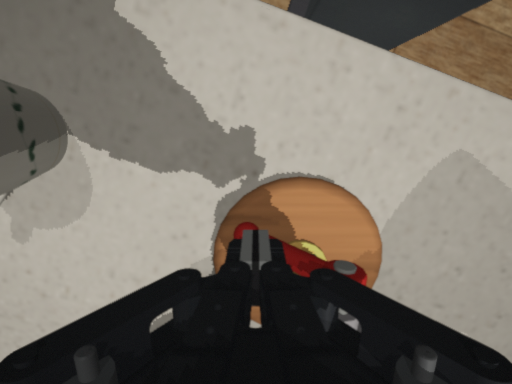

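```bash
cat >> h.py <<'E'
def plane(p,uv,rad,th=198.8,C=(.4898,-.0932)):
    f=192/np.tan(np.radians(p['fovy'])/2); d=(np.array(uv)-[p['cx'],p['cy']])/f; s=d.copy()
    for _ in range(20): s=d/(1+p['k1']*(s@s))
    R=np.array(p['R']); c=-R.T@p['t']; r=R.T@np.array([s[0],s[1],1]); b=np.radians(th)
    n=np.array([np.cos(b),np.sin(b),0]); o=np.array([*C,0]); X=c+r*((rad-(c-o)@n)/(r@n))
    t=(X-o)@np.array([np.sin(b),-np.cos(b),0]) # +t = tool y ; lever is -t
    return -t,X[2]
E
python3 - <<'E'
from h import *
p=eyes.camera('wrist')
cv2.imwrite('pics/m.png',cv2.resize(p['frame'][205:300,210:390],None,fx=4.4,fy=4.4,interpolation=2))
b=np.radians(198.8);n=np.array([np.cos(b),np.sin(b)]);l=np.array([-np.sin(b),np.cos(b)])
for L in (1.1,1.2,1.3,1.4,1.5):
    for r in(.052,):
        h=.066*np.cos(L-.7); X=np.array([.4898,-.0932])+n*r+l*h
        print(L,np.round(pix(p,[*X,.125-.066*np.sin(L-.7)]),1), np.round(pix(p,[*(np.array([.4898,-.0932])+n*.06),.125]),1))
E
```

```text
1.1 [211.6 252.5] [338.2 263.3]
1.2 [218.2 247.6] [338.2 263.3]
1.3 [225.4 243.2] [338.2 263.3]
1.4 [232.9 239.4] [338.2 263.3]
1.5 [240.8 236.1] [338.2 263.3]
```

View pics/m.png

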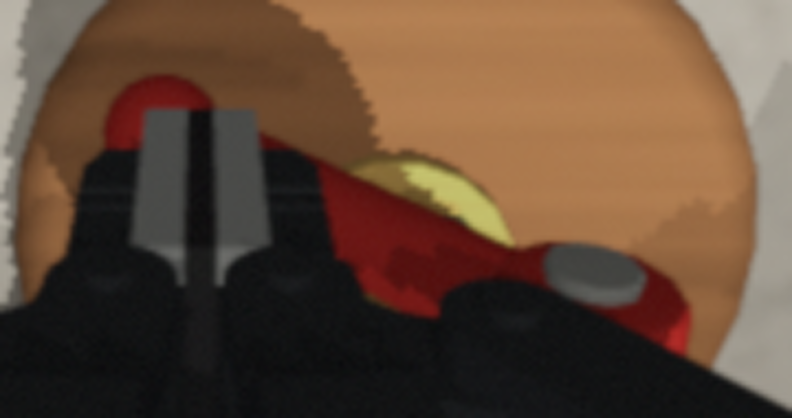

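The pivot appears a few mm off where the model puts it, so the ring may have crept or the lever may already be at its stop. I'll lift straight up and inspect.

Request:
step_arm:
  deltas:
    - [[0, 0, -20], 0]
    - [[0, 0, -30], 0]
    - [[-13, 8, -30], 0]
    - [[-13, 10, -30], 0]
    - [[-13, 10, -20], 0]
    - [[-13, 10, 0], 0]
    - [[0, 0, 0], 0]
    - [[0, 0, 0], 0]

```text
time: 19.62
ee_pos: [0.4857, -0.0936, 0.2966]
orientation: [-0.001, -0.164, 0.986, 0.0]
contact_force: [-0.4, 0.6, 0.5]
grip_width: 0.0002
```

```bash
python3 - <<'E'
from h import *
s=monitor.state();print(s['ee_pos'],yaw(s)%360,s['contact_force'],s['time'])
for n in ('wrist','side'):
  p=look(n,'n')
  for k in ['lever_ball','lever_pivot','screw_boss','hooks','post_top','post_flat']:
    for d in eyes.place_of(p,k)[:1]:
        c=d['centre']; w=c[:2]-np.array([.4900,-.0930]); print(n,k,np.round(c,4),round(d['p'],2),'ang',round(np.degrees(np.arctan2(w[1],w[0]))%360,1))
  if n=='wrist': cv2.imwrite('pics/n_c.png',cv2.resize(p['frame'][90:290,130:390],None,fx=3,fy=3,interpolation=2))
E
```

```text
[ 0.48567255 -0.09355515  0.29664064] 198.85615019820906 [-0.36246582  0.63307738  0.50553799] 19.625
wrist lever_ball [ 0.4572 -0.1566  0.0849] 0.95 ang 242.7
wrist lever_pivot [ 0.4395 -0.1082  0.1255] 0.6 ang 196.8
wrist screw_boss [ 0.4515 -0.1043  0.127 ] 0.83 ang 196.4
wrist post_top [ 0.494  -0.0911  0.1538] 0.64 ang 25.4
wrist post_flat [ 0.4797 -0.0985  0.1286] 0.84 ang 208.1
side lever_ball [ 0.439   0.2889 -0.0007] 0.35 ang 97.6
side screw_boss [ 0.46   -0.1032  0.1269] 0.74 ang 198.8
side hooks [ 0.5551 -0.0685  0.1456] 0.59 ang 20.6
side post_top [ 0.5527 -0.4847 -0.0016] 0.74 ang 279.1
side post_flat [ 0.4782 -0.0996  0.1259] 0.71 ang 209.2
```

View pics/n_c.png

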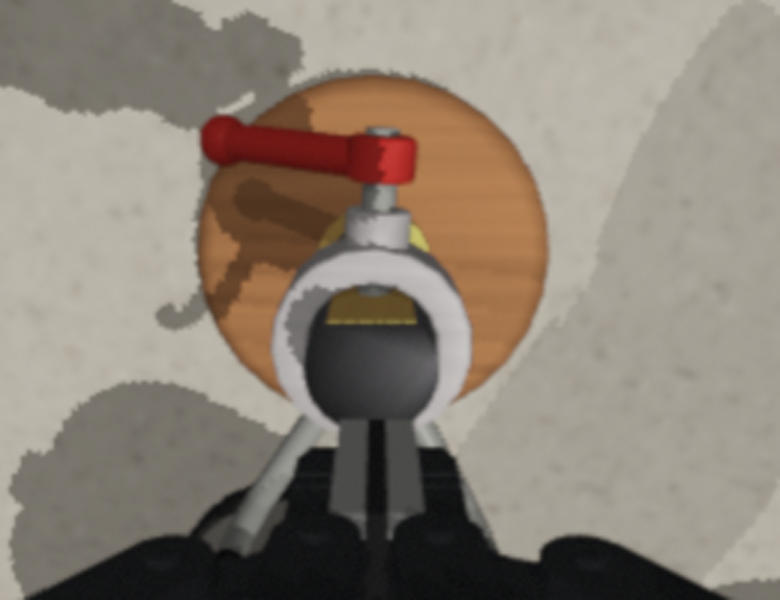

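```bash
python3 - <<'E'
from h import *
from scipy.optimize import least_squares
for n in ('wrist','top','side'):
    p=eyes.camera(n)
    if n=='wrist':
        im=p['frame']; 
        cv2.imwrite('pics/o_w.png',cv2.resize(im[120:230,200:310],None,fx=5.4,fy=5.4,interpolation=2))
        print('flat',flat(p,(240,268,180,203))[:2])
    u,v=map(int,pix(p,[.49,-.093,.13]))
    if n!='wrist': cv2.imwrite(f'pics/o_{n}.png',cv2.resize(p['frame'][v-40:v+40,u-50:u+50],None,fx=7,fy=7,interpolation=2))
E
```

```text
flat (np.float64(18.86443864107852), np.float64(0.0))
```

View pics/o_w.png

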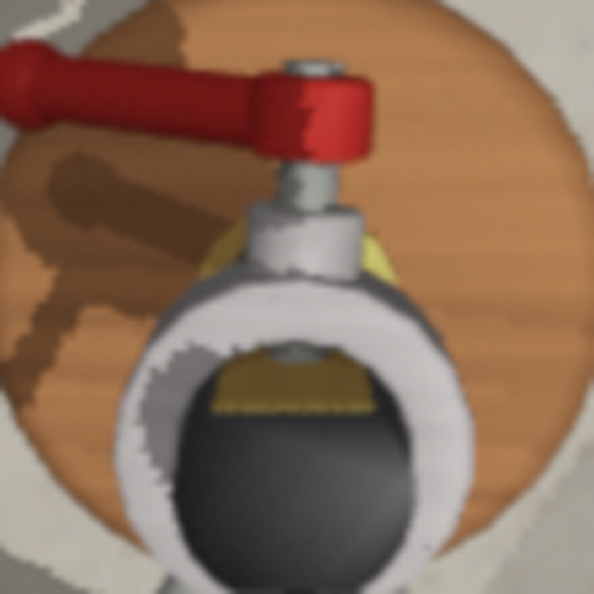

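View pics/o_top.png

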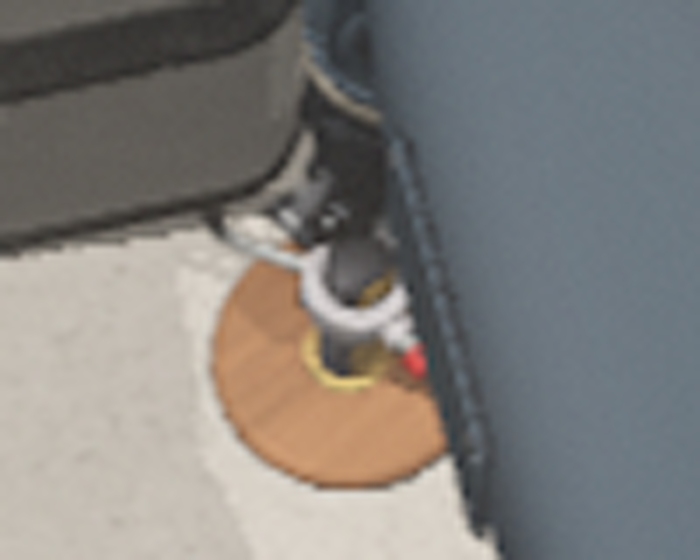

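The screw has crept about 2.5° clockwise off square under the lever press: its tip is at (300,352) and its end at (314,65), while the flat's edge is level. The lever is at its stop, around 1.35. I'll regrip the ring, ease it back, then press the lever again without side load.

Request:
step_arm:
  deltas:
    - [[-4, -1, 0], 1.3]
    - [[0, 0, 0], 1.3]
    - [[0, 0, 0], 0]
    - [[0, 0, 0], 0]
    - [[0, 0, 25], 0]
    - [[0, 0, 25], 0]
    - [[0, 0, 25], 0]
    - [[0, 0, 25], 0]
    - [[0, 0, 15], 0]
    - [[0, 0, 0], 0]
    - [[0, 0, 0], 0]
  hand: 1

```text
time: 21.85
ee_pos: [0.4909, -0.0933, 0.1837]
orientation: [0.001, -0.141, 0.99, -0.0]
contact_force: [-0.4, 0.6, -0.1]
grip_width: 0.0851
```

Request:
step_arm:
  deltas:
    - [[0, 0, 0], 0]
    - [[0, 0, 0], 0]
    - [[0, 0, 0], 0]
    - [[0, 0, 0], 0]
    - [[0, 0, 0], 0]
    - [[0, 0, 0], 0]
  hand: 0.6
  newtons: 30

```text
time: 22.6
ee_pos: [0.4907, -0.0931, 0.1838]
orientation: [0.001, -0.141, 0.99, 0.0]
contact_force: [-1.3, 0.8, 6.1]
grip_width: 0.0572
```

```bash
python3 - <<'E'
from h import *
s=monitor.state();print(s['ee_pos'],yaw(s)%360,s['time'],s['contact_force'],s['wrist_torque'],s['grip_width'])
p=look('wrist','q')
print(flat(p,(235,280,240,285))[:2])
cv2.imwrite('pics/q_crop.png',cv2.resize(p['frame'][100:290,130:383],None,fx=3.1,fy=3.1,interpolation=2))
E
```

```text
[ 0.49066318 -0.09314173  0.18379613] 196.2460658158987 22.6 [-1.34487075  0.81376326  6.05323528] [ 0.33793673  0.26514237 -0.01779251] 0.057204614687604446
(np.float64(18.675127149020057), np.float64(0.3027823608699307))
```

View pics/q_crop.png

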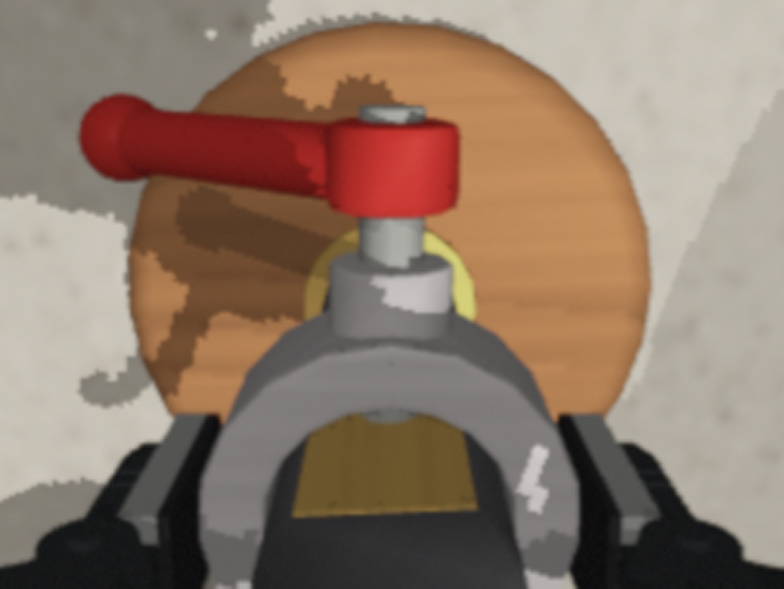

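Confirmed: the flat is at 198.7° and the screw at 196.3°. Turning the ring back while watching the torque.

Request:
step_arm:
  deltas:
    - [[0, 0, 0], -0.8]
    - [[0, 0, 0], -0.8]
    - [[0, 0, 0], -0.8]
    - [[0, 0, 0], 0]
    - [[0, 0, 0], 0]

```text
time: 23.28
ee_pos: [0.4907, -0.0931, 0.1838]
orientation: [0.001, -0.162, 0.987, 0.0]
contact_force: [-1.8, 1.3, 5.2]
grip_width: 0.0572
```

```bash
python3 - <<'E'
from h import *
s=monitor.state();print(s['ee_pos'],yaw(s)%360,s['time'],s['contact_force'],s['wrist_torque'],s['grip_width'])
p=look('wrist','r')
print(flat(p,(235,280,240,285))[:2])
cv2.imwrite('pics/r_crop.png',cv2.resize(p['frame'][100:290,130:383],None,fx=3.1,fy=3.1,interpolation=2))
E
```

```text
[ 0.49071727 -0.09310647  0.18383897] 198.64876226997697 23.275 [-1.7592996   1.31723565  5.17736567] [ 0.36607354  0.26867977 -0.01225937] 0.057179449700948466
(np.float64(17.95513969837795), np.float64(0.4406258884489923))
```

View pics/r_crop.png

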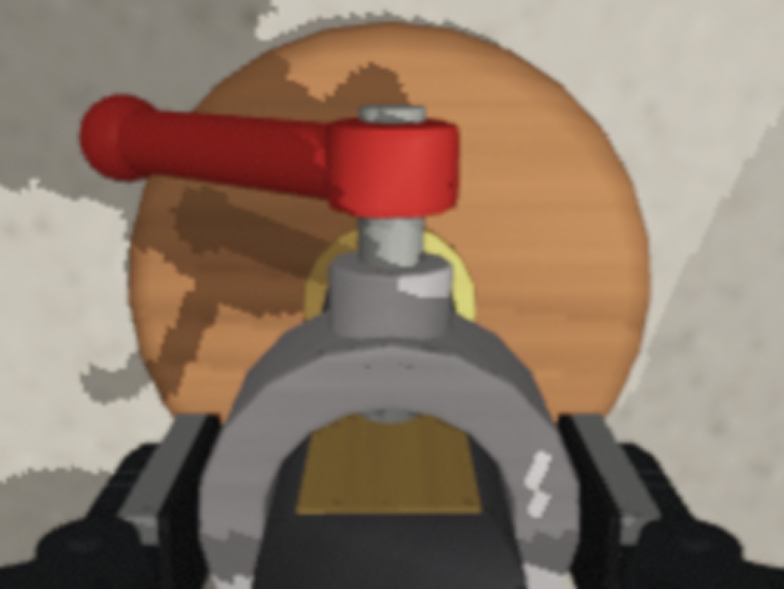

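```bash
python3 - <<'E'
from h import *
p=eyes.camera('wrist'); C=(.4905,-.0931)
for rad in (.050,.052,.054):
    t,z=plane(p,[168.7,144.2],rad,198.65,C); print(rad,t,z,np.hypot(t,z-.125),.7+np.arctan2(.125-z,t))
# screw outer end
for r in (.058,.06,.062,.064): print(r,pix(p,[C[0]+r*np.cos(np.radians(198.65)),C[1]+r*np.sin(np.radians(198.65)),.125]))
h=cv2.cvtColor(p['frame'],cv2.COLOR_BGR2HSV); m=(((h[...,0]<6)|(h[...,0]>174))&(h[...,1]>150)&(h[...,2]>60)).astype(np.uint8)
ys,xs=np.where(m); print(xs.min(),xs.max(),ys[xs<xs.min()+26].min(),ys[xs<xs.min()+26].max())
E
```

```text
0.05 0.05615028053795 0.0667082246487179 0.08093692036453343 1.504108460902128
0.052 0.04998544115580208 0.087128661728827 0.0627119015019459 1.348377489960193
0.054 0.043820601773654155 0.10754909880893618 0.047167563984007635 1.0789839756612463
0.058 [np.float64(254.23791302645535), np.float64(139.0716877354992)]
0.06 [np.float64(254.23777367877315), np.float64(134.52110016255318)]
0.062 [np.float64(254.2376351536036), np.float64(129.93125020470728)]
0.064 [np.float64(254.2374974898803), np.float64(125.30166117516262)]
156 277 131 157
```

The ring turned back with very little torque: flat at about 198.6° (the edge is level in the picture) and screw at 198.65°. The lever measures about 1.35 rad with the pivot about 52 mm out, which is the tight position. Releasing and backing off.

Request:
step_arm:
  deltas:
    - [[0, 0, 0], 0]
    - [[0, 0, 0], 0]
    - [[0, 0, 0], 0]
    - [[0, 0, 0], 0]
    - [[0, 0, -25], 0]
    - [[0, 0, -32], 0]
    - [[0, 0, -32], 0]
    - [[0, 0, -25], 0]
    - [[0, 0, 0], 0]
    - [[0, 0, 0], 0]
  hand: 1

```text
time: 24.62
ee_pos: [0.4901, -0.0932, 0.2961]
orientation: [-0.0, -0.162, 0.987, 0.0]
contact_force: [0.2, -0.2, 0.2]
grip_width: 0.0854
```

```bash
python3 - <<'E'
from h import *
s=monitor.state();print(s['ee_pos'],yaw(s)%360,s['contact_force'],s['time'])
p=look('wrist','s')
print('flat',flat(p,(245,265,180,210))[:2])
for k in ['lever_ball','lever_pivot','screw_boss','hooks','post_top']:
    for d in eyes.place_of(p,k)[:1]:
        c=d['centre']; w=c[:2]-np.array([.4905,-.0931]); print(k,np.round(c,4),round(d['p'],2),'ang',round(np.degrees(np.arctan2(w[1],w[0]))%360,1))
cv2.imwrite('pics/s_c.png',cv2.resize(p['frame'][120:300,170:340],None,fx=3.3,fy=3.3,interpolation=2))
E
```

```text
[ 0.4901299  -0.09321483  0.29612918] 198.63753369179986 [ 0.24616877 -0.19126812  0.24969182] 24.625
flat (np.float64(18.65859926981537), np.float64(1.4139621912173367e-14))
lever_ball [ 0.4576 -0.1579  0.0855] 0.59 ang 243.1
lever_pivot [ 0.443  -0.1079  0.1238] 0.71 ang 197.3
screw_boss [ 0.4542 -0.1073  0.1275] 0.94 ang 201.4
post_top [ 0.4936 -0.0885  0.1551] 0.64 ang 56.0
```

View pics/s_c.png

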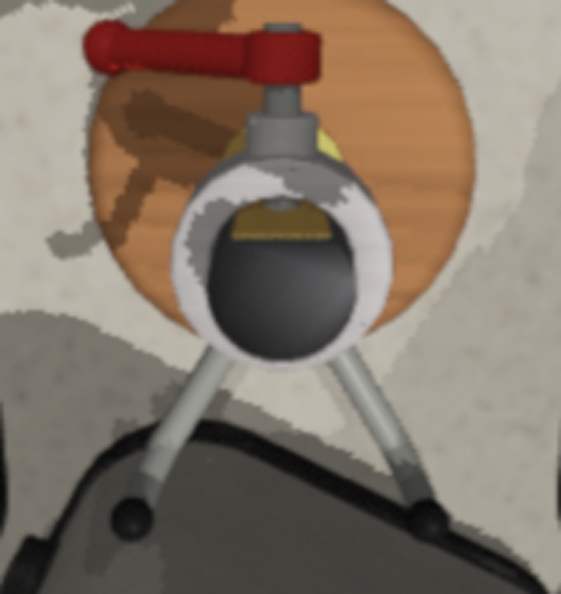

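The hook tips are level at (132,518) and (430,519), the screw runs straight up at column 282, the flat's edge is level, and the lever is down. Nothing is touching. Handing in.

```bash
python3 -c "
from plant import ticket;print(ticket.finish_job())"
```

```text
the job is handed in; nothing more can be done
None
```

I turned the ring until its screw faced the brass flat, pressed the red lever down to tight, let go and handed the job in at about 24.6 s.

- **Correction made:** while I pressed the lever, the ring crept about 2.4° off square. I gripped it again, turned it back with the lever down, and released it. I did not press the lever again after that.
- **Alignment:** in the last wrist picture the flat faces 198.7°. The screw runs straight up the image along the tool's x axis (198.6°), and the two hook tips are level with each other. The network's positions scatter more: the pivot gives 197.3° and the boss 201.4°, which is within its few-millimetre error.
- **Lever:** it measures about 1.35 rad, with the pivot about 52 mm from the post's axis, which matches the tight position. During the press I never saw a sharp rise in force. It levelled off at about 6.5 N, and the ring crept during the press. When I turned the ring back, I felt almost no resistance, so I can't confirm how hard the screw is clamped.
- **Other things:** the robot was touching nothing at the end. I did not touch the mugs, tin, grinder or spoon, but I did not measure their positions again.

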